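# Index the drum to its third click and hold it for tacking

## Task

Get the dividing stand ready for the next tack in the drum: on the control pad press the green, then the yellow, then the blue key down, one at a time, and never the red stop key. Then pinch the blue bar on top of the drum and turn it clockwise from home, counting the clicks, to the third click without running on to the fourth; it springs back if let go, so finish while still gripping the bar and holding it at the third click. Leave the other things on the bench where they are.

Things in the scene. Friction and masses are not known exactly. Their poses are not given: they have to be found in the camera images.
- grip_bar: Blue upright bar on the stand's spindle, the index knob: 46 mm long (own x), 16 mm wide (own y), 50 mm tall; origin at the centre of its underside, 103 mm above the table (top at 153 mm). It rises from the flat top of a 90 mm black drum shell, level with its underside. A white stripe on its top lies toward its own -x at every turn. Pinch it across its 16 mm from above.
- bar_grip (a point): Point on the spindle's axis inside the blue bar, 34 mm above the drum's top and 16 mm below the bar's top, the height to grip (137 mm above the table). Its frame turns with the bar: x along the bar, y across it, z up.
- spindle (a joint): Turn of bar, drum and plate together, rad: 0 at home against a stop, growing clockwise seen from above to a stop at 1.963. Clicks every 22.5 degrees: first 0.393, second 0.785, third 1.178, fourth 1.571. A spring pulls it home throughout (0.04 to 0.09 N m); the clicks add a ripple of +-0.04 N m, less than the spring, so let go it runs back home.
- stand: Fixed grey round base, 156 mm wide, 50 mm tall; origin at the centre of its underside. On its rim a red dot (own -x) marks home, white dots clockwise from it each further click; a red stripe on the 120 mm aluminium plate above it points at them. A dark tack guide post on its own -y side is 95 mm tall, lower than the drum's top.
- pad: Fixed aluminium control pad, 150 by 150 mm, 40 mm tall; origin at the centre of its underside. Carries four round keys in a square, 64 mm apart, whose colours change places from start to start.
- green_key_top (a point): Centre of the top face of the green key, a 28 mm round spring button standing 10 mm proud of its 44 mm black housing; 62 mm above the table when up; moves with the key.
- green_key (a joint): Press of the green key, m: 0 up, 0.006 fully down; needs 1.5 N to start and 5 N fully down, springs back. Counts as pressed past 0.0035.
- yellow_key_top (a point): Centre of the top face of the yellow key, a 28 mm round spring button standing 10 mm proud of its 44 mm black housing; 62 mm above the table when up; moves with the key.
- yellow_key (a joint): Press of the yellow key, m: 0 up, 0.006 fully down; needs 1.5 N to start and 5 N fully down, springs back. Counts as pressed past 0.0035.
- blue_key_top (a point): Centre of the top face of the blue key, a 28 mm round spring button standing 10 mm proud of its 44 mm black housing; 62 mm above the table when up; moves with the key.
- blue_key (a joint): Press of the blue key, m: 0 up, 0.006 fully down; needs 1.5 N to start and 5 N fully down, springs back. Counts as pressed past 0.0035.
- red_key_top (a point): Centre of the top face of the red key, a 28 mm round spring button standing 10 mm proud of its 44 mm black housing; 62 mm above the table when up; moves with the key.
- red_key (a joint): Press of the red key, m: 0 up, 0.006 fully down; needs 1.5 N to start and 5 N fully down, springs back. Stop key: must not be pressed.
- spool: Bystander: spool of gold ribbon, upright, 44 mm wide, 31 mm tall; origin at the centre of its underside. Leave alone.
- glue_jar: Bystander: amber jar with white cap, 52 mm wide, 65 mm tall; origin at the centre of its underside. Leave alone.
- paste_bowl: Bystander: white bowl, 110 mm wide, 50 mm tall; origin at the centre of its underside. Leave alone.
- tin: Bystander: round red tin of paint tubes, 140 mm wide, 38 mm tall; origin at the centre of its underside. Leave alone.
- mallet: Bystander: hammer lying flat, 240 mm long, along its own x. Leave alone.
- awl: Bystander: screwdriver-like awl lying flat, 160 mm long, along its own x. Leave alone.
- small_drum: Bystander: finished black hand drum, 70 mm wide, 50 mm tall, standing on its face, with a dark stick handle that sticks out level to 186 mm along its own y; origin at the centre of its underside. Leave alone.

How it is judged:
On the way, in this order (a step that is already met when the one before it is completed fails the run):
1. the green key is pressed down, the drum still at home (value of joint green_key above 0.0035 m and value of joint spindle below 0.2 rad), for 0.05 s.
2. the yellow key is pressed down, the drum still at home (value of joint yellow_key above 0.0035 m and value of joint spindle below 0.2 rad), for 0.05 s.
3. the blue key is pressed down, the drum still at home (value of joint blue_key above 0.0035 m and value of joint spindle below 0.2 rad), for 0.05 s.
4. the keys are up and the bar is gripped at the third click (value of joint spindle between 1.0281 and 1.3281 rad and contact force between the fingers and grip_bar_c0 above 2 N and value of joint each of green_key, yellow_key, blue_key, red_key below 0.0015 m), for 0.3 s.
At the end, for the whole second after the job is handed in: The fingers still press on the blue bar (over 2 N) and hold it at the third click (within 0.15 rad of 1.178 rad), not turning (under 0.1 rad/s), with all keys up (within 1.5 mm) (all of step 4 and velocity of joint spindle between -0.1 and 0.1 rad/s); the arm keeps its last pose, push and grip.
It fails at once if the red stop key is pressed (over 2 mm) (value of joint red_key above 0.002 m).
It fails at once if two keys are down together (value of joint each of green_key, yellow_key above 0.0025 m or value of joint each of green_key, blue_key above 0.0025 m or value of joint each of green_key, red_key above 0.0025 m or value of joint each of yellow_key, blue_key above 0.0025 m or value of joint each of yellow_key, red_key above 0.0025 m or value of joint each of blue_key, red_key above 0.0025 m).
It fails at once if the bar runs on to the fourth click (past 1.5 rad) (value of joint spindle above 1.5 rad).
It fails at once if a bystander is moved over 30 mm (distance of any of spool, glue_jar, paste_bowl, tin, mallet, awl, small_drum from where it was at the start of the episode above 0.03 m).
It also fails if it takes over 51 s, if anything falls off the work surface, if the arm or the gripper's body presses on something with over 40 N, if the wrist force passes 120 N, or if a joint passes its speed limit or range.

## Robot

A 6-joint arm with a two-finger parallel gripper is mounted at the origin on the work surface. World frame = base frame: x ahead of the robot, y to its left, z up, the work surface at z = 0. Lengths are in m, angles in rad, forces in N, time in s.
With the tool pointing down it reaches from about 0.325 to 0.775 m from the base axis. Payload 5.5 kg.
Tool frame: the origin (TCP) lies between the finger pads; the fingertips stand 17 mm ahead of it and the grasp point (between the pads) lies 2 mm behind it (arm.finger_overhang is the distance from the TCP to the fingertips, in m); z points along the fingers, x is the direction in which the jaws open and shut, and the axes are right-handed (so a half turn about z gives the same grasp; the last joint's range is limited). The gripper opens to 85 mm and grips with 20 to 120 N. Pads are 22 mm wide; open, the fingers measure 114 mm over their backs; the gripper's body (76 mm by 85 mm) begins 54 mm behind the grasp point. The pads swing forward as they close: fully open they stand 13 mm farther back than shut.
Start: joints at [-1.256, 0.091, 1.231, -0, 1.82, -0.057], TCP at [0.218, -0.559, 0.248] pointing down, gripper open.
Joint ranges: [-2.87, 2.87], [-0.86, 2.18], [0.17, 2.46], [-1.51, 4.65], [0.06, 2.69], [-2.65, 2.65]. Speed limits (rad/s): [2.57, 2.57, 3.01, 3.14, 3.14, 3.14].

## Interface

Orientations are given as a unit quaternion [w, x, y, z].
In Python, from bench import arm gives the robot as it stands.
- The arm moves only by the tool play_rows, never from a script. Its argument "commands" is text: rows parted by semicolons, each of 7 numbers parted by spaces: the turn, a rotation vector about the tool's x, y, z in units of 6 degrees (1.0 is 6 degrees), then the shift along the tool's x, y, z in units of 30 mm (1.0 is 30 mm), then the closure in counts, from 0 (fully open) to 255 (shut). In form: wx wy wz dx dy dz fingers; .... A call has 1 to 12 rows; each row shifts and turns the commanded pose from where the row before left it, along the tool's axes as they then stand; what a row does not reach is not made up. A row lasts 1/12 s, in which the tool goes at most 41.7 mm and 7.16 degrees, less where a joint would pass 70% of its speed; a pose out of reach is approached as far as the arm can. A call is refused whole if a number of a shift passes 1 or a number of a turn 1, either way. A call with a gripper value outside its range is refused whole. The fingers move at their own pace and stop on an object; the grip force is fixed at half the most. Time passes only in rows, so rows that do not move let the fingers close. It gives the time, the measured TCP pose, the force and the opening at its end, in the units of the state.
- arm.get_state(): the state, without advancing time (a new reading comes with each control period).
- arm.get_image(name): name is "scene" or "top"; returns a dict with "pixels" (420x560x3 uint8, red, green, blue), "mtx" (3x3 intrinsics, pixels), "k1" (the pictures are not rectified: a ray, as slopes to the right and down, at radius r is drawn at 1 + k1 r^2 times it, then the intrinsics apply), "origin" and "attitude" of the camera in the world. Camera axes: x right, y up, looking along -z (the intrinsics and any distortion apply to the point x, -y, -z); pixel columns grow to the right and rows downward; lengths in m; the calibration is good to about 2 mm. A picture is of the moment at which its call begins. There is no depth.
- arm.close_job(): hands the job in, once; it reports no verdict.
Trained networks look in a picture, given as the dict that the camera call returned (one of the last four; its "shot" number tells which), for a name from the list of things; names that differ only in an ending like _2 or _b are one class to them, and where a whole thing is asked for, a point or a joint stands for the part that bears it (a point fixed in the world has none). Each returns a list of dicts, best first, with "score" (0 to 1); they miss things now and then, are a little off and sometimes report something else, mostly with a low value. They report only what shows in the picture. A call takes as long as a camera call.
- arm.cut_out(name, picture): "region" (420x560 bool, what is visible of it) and "location" ([column, row] in pixels, amid what is visible of it).
The state is a dict: "t": time; "joints": joint angles; "qd": joint speeds; "joint_torque": joint torques, N m; "tool_pos": TCP position; "tcp_rot": TCP orientation; "force": force on the tool from outside, world axes, zero at the start; "torque": the same for the moment, N m; "width": finger opening in m.
Only numpy, scipy, OpenCV 4.12 (cv2) and the standard library are available. Lean on these libraries where they do the work, as an engineer would, in place of code of your own. Each camera call takes 0.05 s, during which the arm holds its last target.

## Working session

There is one attempt and no reset: what is moved stays moved. The work goes in short steps, Python scripts to look and compute and a tool call to move; the robot and the scene stay as the last step left them, time stands still between calls to the robot, and variables do not carry over. Pictures are saved under pics/ and viewed, and the job is handed in when it is done.

Besides the shell and the picture viewer there is one more tool, called after "Request:" by a JSON object that holds its "fn" and its "kwargs", one argument or row to a line. play_rows: Moves the arm, as the interface text tells. Its arguments: {"type":"object","properties":{"commands":{"type":"string"}},"required":["commands"]}

```bash
ls; mkdir -p pics
python3 - <<'E'
from bench import arm
import cv2
s=arm.get_state();print(s)
for n in ("top","scene"):
    p=arm.get_image(n);cv2.imwrite(f"pics/{n}0.png",p["pixels"][:,:,::-1]);print(n,p["mtx"],p["k1"],p["origin"],p["attitude"])
E
```

```text
pics
{'t': 0.0, 'joints': array([-1.25567886e+00,  9.18899239e-02,  1.23192028e+00,  8.39764840e-06,
        1.81978941e+00, -5.66845945e-02]), 'qd': array([ 0.00063862, -0.00201112,  0.00038004,  0.0012948 ,  0.00142742,
        0.00075465]), 'joint_torque': array([ 1.43413457e-03, -4.58728588e+01, -4.18025637e+01,  2.30264222e-04,
        1.18026146e-02, -1.66781643e-05]), 'tool_pos': array([ 0.21790784, -0.55875988,  0.24711281]), 'tcp_rot': array([-6.15445447e-04,  8.25619615e-01, -5.64226235e-01, -7.92603129e-04]), 'force': array([-0.26273846,  0.18407877, -0.50210775]), 'torque': array([-0.00515562,  0.00997062, -0.01565473]), 'width': 0.08522545036370452}
top [[440.46755791   0.         279.62683105]
 [  0.         440.46755791 211.00001047]
 [  0.           0.           1.        ]] -0.14038892932188413 [ 0.42399628 -0.03527132  1.25899584] [-0.70317869 -0.06056628  0.04144369  0.70721558]
scene [[396.08226996   0.         281.7358032 ]
 [  0.         396.08226996 218.13847525]
 [  0.           0.           1.        ]] 0.012700428371585087 [1.20081659 0.45120208 0.98595468] [0.42467629 0.15156489 0.31895668 0.83363348]
```

View pics/top0.png

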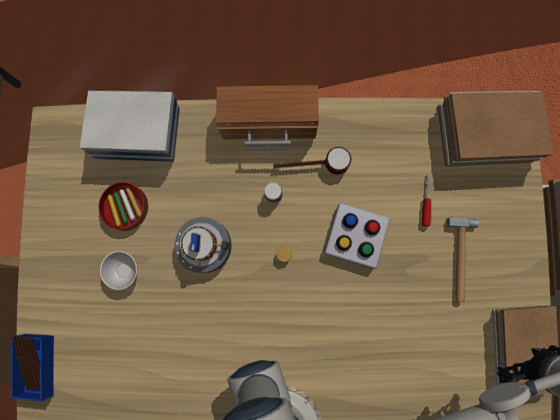

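View pics/scene0.png

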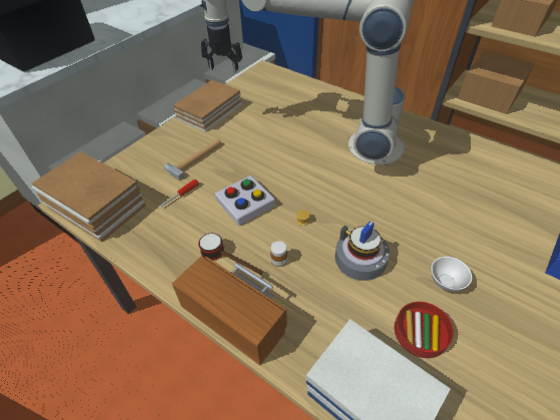

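The top view shows the pad at about (357,236): blue (350,220), red (373,227), yellow (344,243), green (367,249). The stand is at about (203,245), with the blue bar at (196,242).

```bash
cat > h.py <<'E'
import numpy as np, cv2
from scipy.spatial.transform import Rotation as R
def rot(q): return R.from_quat([q[1],q[2],q[3],q[0]]).as_matrix()
def ray(p,u,v):
    m=p["mtx"];x=(u-m[0,2])/m[0,0];y=(v-m[1,2])/m[1,1]
    s=1.0
    for _ in range(30): s=1/(1+p["k1"]*((x*s)**2+(y*s)**2))
    return rot(p["attitude"])@np.array([x*s,-y*s,-1.])
def atz(p,u,v,z):
    d=ray(p,u,v);o=np.array(p["origin"]);return o+d*(z-o[2])/d[2]
def proj(p,X):
    c=rot(p["attitude"]).T@(np.array(X)-p["origin"]);x=c[0]/-c[2];y=-c[1]/-c[2]
    f=1+p["k1"]*(x*x+y*y);m=p["mtx"];return np.array([m[0,0]*x*f+m[0,2],m[1,1]*y*f+m[1,2]])
def tri(p,a,q,b):
    d1=ray(p,*a);d2=ray(q,*b);o1=np.array(p["origin"]);o2=np.array(q["origin"])
    t=np.linalg.lstsq(np.c_[d1,-d2],o2-o1,rcond=None)[0]
    A=o1+d1*t[0];B=o2+d2*t[1];return (A+B)/2,np.linalg.norm(A-B)
E
python3 - <<'E'
from h import *
from bench import arm
np.set_printoptions(precision=4,suppress=True)
P={n:arm.get_image(n) for n in("top","scene")}
for k in ["green_key_top","yellow_key_top","blue_key_top","red_key_top","grip_bar","stand","pad"]:
    L={}
    for n in P:
        r=arm.cut_out(k,P[n])
        for c in r[:2]:
            print(k,n,round(c["score"],2),c["location"],c["region"].sum())
        if r:
            L[n]=r[0]["location"]; 
            ys,xs=np.nonzero(r[0]["region"]);print("  mean",xs.mean(),ys.mean(),"at.060",atz(P[n],xs.mean(),ys.mean(),.06))
    if len(L)==2: print("  tri",tri(P["top"],L["top"],P["scene"],L["scene"]))
for n,(x,y,w,h) in {"top":(165,205,80,80),"scene":(320,200,90,90)}.items():
    c=P[n]["pixels"][y:y+h,x:x+w,::-1];cv2.imwrite(f"pics/c_{n}.png",cv2.resize(c,None,fx=7,fy=7 if n=="top" else 6.5,interpolation=cv2.INTER_CUBIC))
c=P["top"]["pixels"][195:280,315:400,::-1];cv2.imwrite("pics/c_pad.png",cv2.resize(c,None,fx=7,fy=7,interpolation=cv2.INTER_CUBIC))
E
```

```text
green_key_top top 0.43 [365.1, 251.2] 69
  mean 366.17391304347825 248.8695652173913 at.060 [ 0.4925 -0.2382  0.06  ]
green_key_top scene 0.41 [245.9, 181.4] 36
  mean 246.16666666666666 182.5 at.060 [ 0.4954 -0.2397  0.06  ]
  tri (array([ 0.4892, -0.2394,  0.0597]), np.float64(0.010211803480819693))
yellow_key_top top 0.66 [342.9, 240.3] 80
  mean 343.7 241.8125 at.060 [ 0.5123 -0.1773  0.06  ]
blue_key_top top 0.59 [347.9, 217.8] 75
  mean 350.3066666666667 219.52 at.060 [ 0.5734 -0.1969  0.06  ]
blue_key_top scene 0.57 [363.5, 247.0] 1315
blue_key_top scene 0.38 [239.1, 199.5] 33
  mean 363.0532319391635 245.82053231939165 at.060 [0.5037 0.2112 0.06  ]
  tri (array([0.541 , 0.0172, 0.0969]), np.float64(0.40639733886926577))
red_key_top top 0.53 [374.0, 223.1] 76
red_key_top top 0.52 [348.2, 219.0] 56
  mean 372.6578947368421 226.31578947368422 at.060 [ 0.5541 -0.2579  0.06  ]
red_key_top scene 0.62 [228.5, 189.6] 69
  mean 230.08695652173913 190.34782608695653 at.060 [ 0.5555 -0.2593  0.06  ]
  tri (array([ 0.5618, -0.26  ,  0.0681]), np.float64(0.0007961123089823712))
grip_bar t
[... 323 characters left out ...]
), np.float64(0.009070495123529703))
stand top 0.85 [203.0, 242.4] 2502
  mean 202.30855315747402 244.50399680255796 at.060 [0.507  0.2099 0.06  ]
stand scene 0.69 [361.4, 252.7] 2387
stand scene 0.28 [364.2, 246.7] 1285
  mean 361.17469627147045 252.6330121491412 at.060 [0.5286 0.2187 0.06  ]
  tri (array([0.5139, 0.2132, 0.0391]), np.float64(0.0021225955899966207))
pad top 0.56 [355.3, 231.5] 2188
pad top 0.49 [363.4, 250.4] 46
  mean 356.0553016453382 235.66681901279708 at.060 [ 0.5288 -0.2115  0.06  ]
pad scene 0.76 [247.3, 198.7] 1222
  mean 244.29214402618658 202.81505728314238 at.060 [ 0.572  -0.1837  0.06  ]
  tri (array([ 0.5392, -0.2082,  0.038 ]), np.float64(0.011385966508974747))
```

View pics/c_top.png

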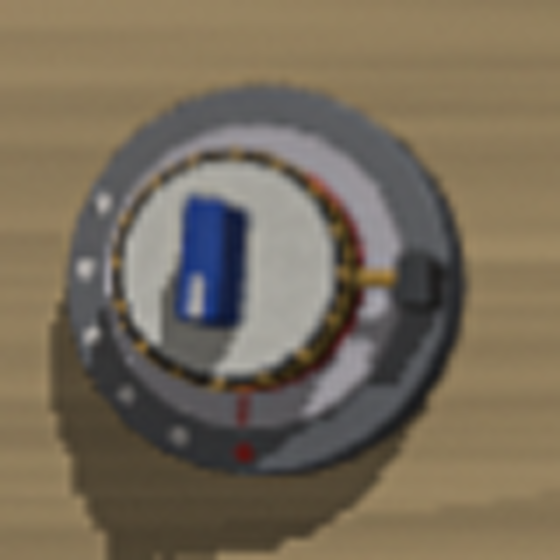

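View pics/c_scene.png

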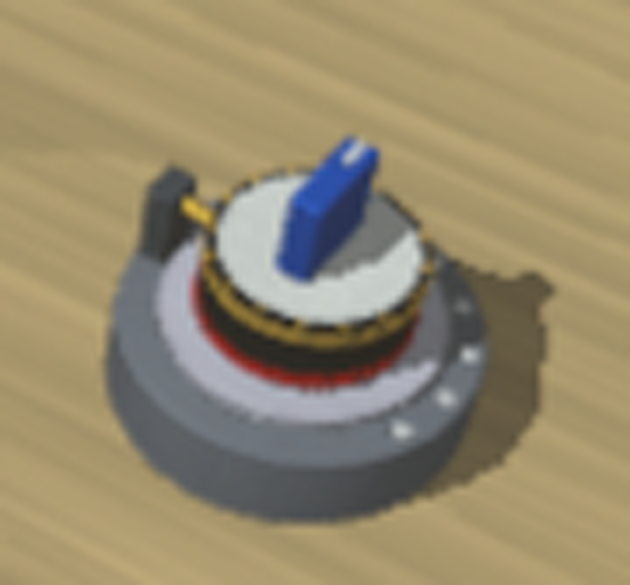

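View pics/c_pad.png

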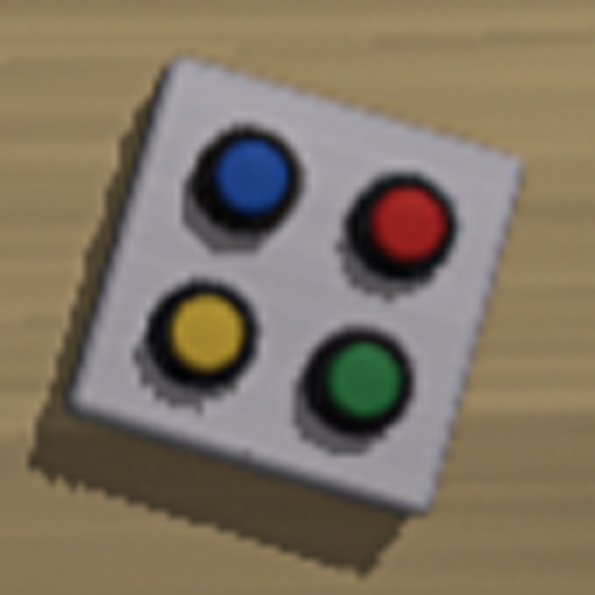

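```bash
cat > fit.py <<'E'
from h import *
from bench import arm
from scipy.optimize import minimize
np.set_printoptions(precision=4,suppress=True)
def blue(p,box):
    h=cv2.cvtColor(p["pixels"],cv2.COLOR_RGB2HSV);m=(h[...,0]>100)&(h[...,0]<130)&(h[...,1]>150)&(h[...,2]>50)
    k=np.zeros(m.shape,bool);x,y,w,hh=box;k[y:y+hh,x:x+w]=1
    m&=k;return m
def barpts(a):
    x,y,t=a;c,s=np.cos(t),np.sin(t)
    return [[x+c*u-s*v,y+s*u+c*v,z] for u in(-.023,.023) for v in(-.008,.008) for z in(.103,.153)]
def mask(p,pts,S=8):
    uv=np.array([proj(p,X) for X in pts]);h=cv2.convexHull(((uv+.5)*S).astype(np.float32)).astype(np.int32)
    m=np.zeros((420*S,560*S),np.uint8);cv2.fillConvexPoly(m,h,1);return cv2.resize(m.astype(np.float32),(560,420),interpolation=cv2.INTER_AREA)
if __name__=="__main__":
    P={n:arm.get_image(n) for n in("top","scene")}
    M={"top":blue(P["top"],(165,205,80,80)),"scene":blue(P["scene"],(320,200,90,90))}
    # stripe counted: close
    for n in M: M[n]=cv2.morphologyEx(M[n].astype(np.uint8),cv2.MORPH_CLOSE,np.ones((5,5)))
    print({n:int(M[n].sum()) for n in M})
    for use in (("top",),("scene",),("top","scene")):
        f=lambda a:sum(np.abs(mask(P[n],barpts(a*np.array([1,1,10])))-M[n]).sum() for n in use)
        r=minimize(f,np.array([.51,.22,0.0]),method="Nelder-Mead",options=dict(initial_simplex=[[.51,.22,0],[.52,.22,0],[.51,.23,0],[.51,.22,.02]],xatol=1e-5))
        print(use,r.x*[1,1,10],r.fun)
    h=cv2.cvtColor(P["top"]["pixels"],cv2.COLOR_RGB2HSV)
    sat=(h[...,1]>110)&(h[...,2]>60)
    for k,(u,v) in dict(green=(366,249),yellow=(344,242),blue=(350,220),red=(373,226)).items():
        s=np.zeros_like(sat);s[v-6:v+7,u-6:u+7]=1;ys,xs=np.nonzero(sat&s);print(k,len(xs),atz(P["top"],xs.mean(),ys.mean(),.062))
    # red dot & white dots in crop coords
    for nm,(a,b),z in [("red",(244,453),.05),("w1",(180,435),.05),("w2",(126,395),.05),("w3",(92,334),.05),("w4",(85,268),.05),("w5",(104,203),.05),("drumc",(231,270),.103),("stripeOut",(243,422),.05)]:
        print(nm,atz(P["top"],165+(a-3)/7,205+(b-3)/7,z))
E
python3 fit.py
```

```text
{'top': 109, 'scene': 96}
('top',) [0.5104 0.2156 0.3021] 80.578125
('scene',) [0.5144 0.2112 0.2751] 84.015625
('top', 'scene') [0.5065 0.2109 0.2066] 178.640625
green 79 [ 0.4931 -0.2392  0.062 ]
yellow 93 [ 0.5116 -0.1781  0.062 ]
blue 85 [ 0.573  -0.1973  0.062 ]
red 88 [ 0.5536 -0.2582  0.062 ]
red [0.4393 0.2189 0.05  ]
w1 [0.4463 0.2446 0.05  ]
w2 [0.462  0.2667 0.05  ]
w3 [0.4862 0.281  0.05  ]
w4 [0.5124 0.2845 0.05  ]
w5 [0.5384 0.2774 0.05  ]
drumc [0.5077 0.2139 0.103 ]
stripeOut [0.4515 0.2195 0.05  ]
```

```bash
cat > fit2.py <<'E'
from fit import *
P={n:arm.get_image(n) for n in("top","scene")}
D=np.array([[.4393,.2189],[.4463,.2446],[.462,.2667],[.4862,.281],[.5124,.2845],[.5384,.2774]])
A=np.c_[2*D,np.ones(6)];s=np.linalg.lstsq(A,(D**2).sum(1),rcond=None)[0];print("dots c",s[:2],"r",np.sqrt(s[2]+s[:2]@s[:2]))
print(np.degrees(np.arctan2(D[:,1]-s[1],D[:,0]-s[0])))
for n,(x,y,w,hh) in {"top":(180,220,35,40),"scene":(350,210,35,40)}.items():
    p=P[n]["pixels"].astype(int);m=(p[...,2]>p[...,0]*1.5)&(p[...,2]>40)
    k=np.zeros(m.shape,bool);k[y:y+hh,x:x+w]=1;m&=k
    m=cv2.morphologyEx(m.astype(np.uint8),cv2.MORPH_CLOSE,np.ones((3,3)))
    P[n]["m"]=m;print(n,m.sum())
for use in (("top",),("scene",),("top","scene")):
    f=lambda a:sum(np.abs(mask(P[n],barpts(a*np.array([1,1,10])))-P[n]["m"]).sum() for n in use)
    r=min((minimize(f,np.array([.51,.215,t]),method="Nelder-Mead",options=dict(initial_simplex=[[.51,.215,t],[.516,.215,t],[.51,.221,t],[.51,.215,t+.01]],xatol=1e-5)) for t in(-.015,0,.01)),key=lambda r:r.fun)
    print(use,r.x*[1,1,10],r.fun)
a=r.x*[1,1,10]
for n,(x,y,w,hh) in {"top":(165,205,80,80),"scene":(320,200,90,90)}.items():
    c=cv2.resize(P[n]["pixels"][y:y+hh,x:x+w,::-1],None,fx=7,fy=7,interpolation=cv2.INTER_NEAREST)
    for X in barpts(a):
        u=(proj(P[n],X)-[x,y]+.5)*7;cv2.circle(c,tuple(int(i) for i in u),3,(0,255,255),-1)
    th=np.linspace(0,6.28,200)
    for rr,z in((.078,.05),(.045,.103)):
        for t in th:
            u=(proj(P[n],[a[0]+rr*np.cos(t),a[1]+rr*np.sin(t),z])-[x,y]+.5)*7;cv2.circle(c,tuple(int(i) for i in u),1,(0,255,0),-1)
    cv2.imwrite(f"pics/o_{n}.png",c[:600])
E
python3 fit2.py
```

```text
dots c [0.5083 0.2157] r 0.0687889571318539
[177.3539 155.0051 132.219  108.6722  86.5584  63.9626]
top 152
scene 167
('top',) [0.5081 0.2168 0.0177] 40.1875
('scene',) [0.5057 0.2121 0.0553] 34.640625
('top', 'scene') [0.5085 0.2136 0.0429] 88.3125
```

View pics/o_top.png

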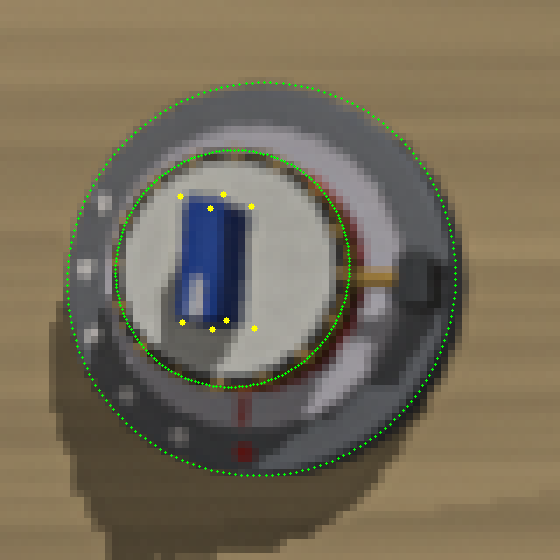

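View pics/o_scene.png

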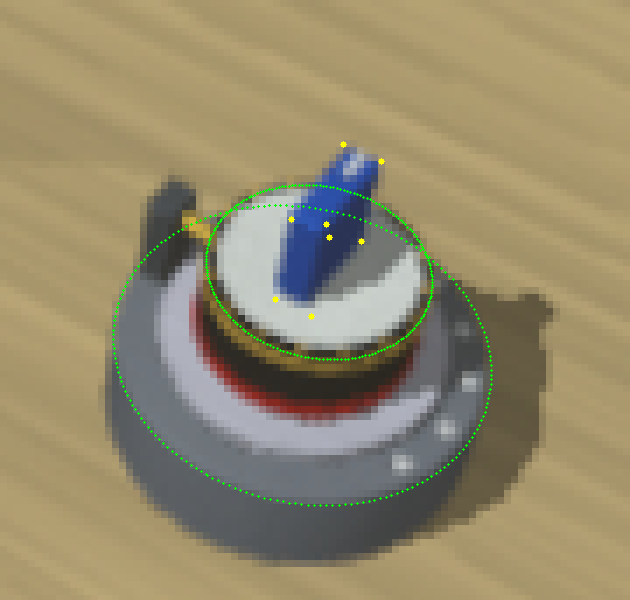

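Key tops form a clean 64 mm square, and the stand's axis is at about (0.508, 0.215) with home yaw about -3°. First I turn the tool square to the world and shut the fingers.

Request:
{"fn": "play_rows", "kwargs": {
  "commands": "0 0 -0.954 0 0 0.25 255;0 0 -0.954 0 0 0.25 255;0 0 -0.954 0 0 0.25 255;0 0 -0.954 0 0 0.25 255;0 0 -0.954 0 0 0.25 255;0 0 -0.954 0 0 0.25 255;0 0 -0.954 0 0 0.25 255;0 0 -0.954 0 0 0.25 255;0 0 -0.954 0 0 0.25 255;0 0 -0.954 0 0 0.25 255;0 0 -0.954 0 0 0.25 255;0 0 -0.954 0 0 0.25 255"
}}

```text
t: 2.1
tool_pos: [0.218, -0.559, 0.1579]
tcp_rot: [0.0, 1.0, 0.002, 0.0]
force: [-0.0, -0.2, 0.4]
width: 0.0002
```

Request:
{"fn": "play_rows", "kwargs": {
  "commands": "0 0 0 0.834 -0.969 0 255;0 0 0 0.834 -0.969 0 255;0 0 0 0.834 -0.969 0 255;0 0 0 0.834 -0.969 0 255;0 0 0 0.834 -0.969 0 255;0 0 0 0.834 -0.969 0 255;0 0 0 0.834 -0.969 0 255;0 0 0 0.834 -0.969 0 255;0 0 0 0.834 -0.969 0 255;0 0 0 0.834 -0.969 0 255;0 0 0 0.834 -0.969 0.4 255;0 0 0 0 0 0.4 255"
}}

```text
t: 3.1
tool_pos: [0.4972, -0.2343, 0.135]
tcp_rot: [-0.001, 1.0, 0.003, 0.002]
force: [-0.0, -0.9, 0.4]
width: -0.0002
```

Request:
{"fn": "play_rows", "kwargs": {
  "commands": "0 0 0 0 0 0.4 255;0 0 0 0 0 0 255;0 0 0 0 0 0 255"
}}

```text
t: 3.35
tool_pos: [0.492, -0.24, 0.1211]
tcp_rot: [-0.0, 1.0, -0.001, -0.001]
force: [0.3, -0.4, -0.5]
width: 0.0002
```

Request:
{"fn": "play_rows", "kwargs": {
  "commands": "0 0 0 0 0 0.6 255;0 0 0 0 0 0.5 255;0 0 0 0 0 0.2 255;0 0 0 0 0 0.15 255;0 0 0 0 0 0.13 255;0 0 0 0 0 0 255;0 0 0 0 0 0 255"
}}

```text
t: 3.93
tool_pos: [0.4934, -0.2401, 0.0762]
tcp_rot: [0.001, 1.0, -0.0, 0.0]
force: [-2.3, -0.4, 2.8]
width: 0.0001
```

Request:
{"fn": "play_rows", "kwargs": {
  "commands": "0 0 0 0 0 0.08 255;0 0 0 0 0 0 255"
}}

```text
t: 4.1
tool_pos: [0.4938, -0.24, 0.0734]
tcp_rot: [0.001, 1.0, -0.0, 0.001]
force: [-1.1, -1.9, 4.7]
width: -0.0001
```

```bash
python3 -c "
from bench import arm
s=arm.get_state();print(s['tool_pos'],s['force'],s['t'])"
```

```text
[ 0.49377263 -0.23997882  0.0734429 ] [-1.0708486  -1.87551902  4.67192585] 4.1
```

Request:
{"fn": "play_rows", "kwargs": {
  "commands": "0 0 0 0 0 0.06 255;0 0 0 0 0 0 255;0 0 0 0 0 0 255"
}}

```text
t: 4.35
tool_pos: [0.4938, -0.24, 0.073]
tcp_rot: [0.001, 1.0, -0.0, 0.001]
force: [-4.6, -1.5, 10.9]
width: 0.0
```

Green bottomed out at 10.9 N and 0.073 m. Next, yellow.

Request:
{"fn": "play_rows", "kwargs": {
  "commands": "0 0 0 0 0 -0.5 255;0 0 0 0 0 -0.5 255;0 0 0 0.2 -0.7 0 255;0 0 0 0.2 -0.7 0 255;0 0 0 0.217 -0.637 0 255;0 0 0 0 0 0 255;0 0 0 0 0 0 255;0 0 0 0 0 0 255"
}}

```text
t: 5.02
tool_pos: [0.5117, -0.1782, 0.1004]
tcp_rot: [-0.0, 1.0, 0.0, -0.0]
force: [-0.7, -0.2, 0.0]
width: -0.0
```

Request:
{"fn": "play_rows", "kwargs": {
  "commands": "0 0 0 0 0 0.4 255;0 0 0 0 0 0.25 255;0 0 0 0 0 0.2 255;0 0 0 0 0 0.15 255;0 0 0 0 0 0 255;0 0 0 0 0 0 255;0 0 0 0 0 0 255"
}}

```text
t: 5.6
tool_pos: [0.5114, -0.1788, 0.0729]
tcp_rot: [0.0, 1.0, -0.0, 0.0]
force: [-6.8, 1.8, 14.6]
width: -0.0003
```

Yellow is fully down. Next, blue at (0.573, -0.1973): dx 2.05, dy 0.64.

Request:
{"fn": "play_rows", "kwargs": {
  "commands": "0 0 0 0 0 -0.5 255;0 0 0 0 0 -0.5 255;0 0 0 0.7 0.2 0 255;0 0 0 0.7 0.2 0 255;0 0 0 0.64 0.22 0 255;0 0 0 0 0 0 255;0 0 0 0 0 0 255;0 0 0 0 0 0 255"
}}

```text
t: 6.27
tool_pos: [0.5721, -0.1968, 0.0996]
tcp_rot: [-0.0, 1.0, -0.0, -0.001]
force: [1.3, 0.4, -0.1]
width: -0.0002
```

Request:
{"fn": "play_rows", "kwargs": {
  "commands": "0 0 0 0 0 0.4 255;0 0 0 0 0 0.25 255;0 0 0 0 0 0.2 255;0 0 0 0 0 0.13 255;0 0 0 0 0 0 255;0 0 0 0 0 0 255;0 0 0 0 0 0 255"
}}

```text
t: 6.85
tool_pos: [0.5723, -0.1966, 0.073]
tcp_rot: [0.0, 1.0, -0.0, -0.0]
force: [-5.9, 2.0, 10.9]
width: -0.0001
```

Request:
{"fn": "play_rows", "kwargs": {
  "commands": "0 0 0 0 0 -0.6 255;0 0 0 0 0 -0.9 255;0 0 0 0 0 -1 200;0 0 0 0 0 -1 150;0 0 0 0 0 -1 100;0 0 0 0 0 -1 0;0 0 -0.965 0 0 0 0;0 0 -0.965 0 0 0 0;0 0 -0.965 0 0 0 0;0 0 -0.965 0 0 0 0;0 0 -0.965 0 0 0 0;0 0 0 0 0 0 0"
}}

```text
t: 7.85
tool_pos: [0.5726, -0.1966, 0.2355]
tcp_rot: [-0.0, 0.968, 0.252, -0.0]
force: [0.6, -0.4, 0.2]
width: 0.0852
```

Request:
{"fn": "play_rows", "kwargs": {
  "commands": "0 0 -0.966 0 0 0 0;0 0 -0.966 0 0 0 0;0 0 -0.966 0 0 0 0;0 0 -0.966 0 0 0 0;0 0 -0.966 0 0 0 0;0 0 -0.966 0 0 0 0;0 0 -0.966 0 0 0 0;0 0 -0.966 0 0 0 0;0 0 -0.966 0 0 0 0;0 0 -0.966 0 0 0 0;0 0 0 0 0 0 0;0 0 0 0 0 0 0"
}}

```text
t: 8.85
tool_pos: [0.5728, -0.1967, 0.2358]
tcp_rot: [-0.0, 0.728, 0.686, -0.0]
force: [0.4, 0.0, 0.9]
width: 0.0853
```

```bash
cat > go.py <<'E'
import sys
from h import *
from bench import arm
s=arm.get_state();M=rot(s["tcp_rot"]);d=np.array([float(a) for a in sys.argv[1:4]])-s["tool_pos"]
print(s["tool_pos"],"heading",np.degrees(np.arctan2(M[1,0],M[0,0])),"tool shift units",M.T@d/.03,"joints",s["joints"],s["force"],s["torque"])
E
python3 go.py .508 .2148 .235
```

```text
[ 0.57277774 -0.19673797  0.23583689] heading 86.6119210181476 tool shift units [13.56634059 -2.96617779  0.03210494] joints [-3.87022018e-01  1.04616424e-01  1.23830605e+00 -5.73420885e-06
  1.79926584e+00 -1.89868656e+00] [0.37527119 0.03438288 0.90752503] [ 0.02494018  0.06314889 -0.06575452]
```

Request:
{"fn": "play_rows", "kwargs": {
  "commands": "0 0 0 0.97 -0.21 0 0;0 0 0 0.97 -0.21 0 0;0 0 0 0.97 -0.21 0 0;0 0 0 0.97 -0.21 0 0;0 0 0 0.97 -0.21 0 0;0 0 0 0.97 -0.21 0 0;0 0 0 0.97 -0.21 0 0;0 0 0 0.97 -0.21 0 0;0 0 0 0.97 -0.21 0 0;0 0 0 0.97 -0.21 0 0;0 0 0 0.97 -0.21 0 0;0 0 0 0.97 -0.21 0 0"
}}

```text
t: 9.85
tool_pos: [0.5158, 0.1573, 0.2362]
tcp_rot: [0.0, 0.728, 0.686, 0.0]
force: [0.1, -0.5, 0.1]
width: 0.0855
```

Request:
{"fn": "play_rows", "kwargs": {
  "commands": "0 0 -0.05 0.97 -0.22 0 0;0 0 0 0.97 -0.22 0 0;0 0 0 0 0 0 0;0 0 0 0 0 0 0;0 0 0 0 0 0 0"
}}

```text
t: 10.27
tool_pos: [0.5062, 0.2144, 0.2361]
tcp_rot: [0.0, 0.725, 0.689, -0.0]
force: [-0.2, 0.2, -1.0]
width: 0.0856
```

```bash
python3 go.py .508 .2148 .135; python3 -c "
from bench import arm
import cv2
for n in('top','scene'):
    cv2.imwrite(f'pics/{n}1.png',arm.get_image(n)['pixels'][:,:,::-1])"
```

```text
[0.50616336 0.21443759 0.23611901] heading 87.07777108793256 tool shift units [0.01720503 0.06068247 3.37062099] joints [ 3.39155691e-01 -4.63602435e-02  1.39167616e+00 -5.50401444e-04
  1.79654750e+00 -1.18076123e+00] [-0.22770677  0.15221791 -1.02049089] [ 0.01503721  0.10175601 -0.01893502]
```

View pics/scene1.png

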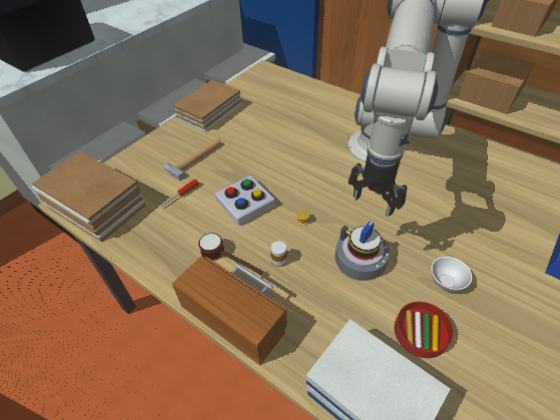

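The open gripper is above the bar, at about (375,185) with the bar at (367,232), and the scene is undisturbed. I'll descend to the grip height.

Request:
{"fn": "play_rows", "kwargs": {
  "commands": "0 0 0 0 0.06 0.6 0;0 0 0 0 0 0.8 0;0 0 0 0 0 0.8 0;0 0 0 0 0 0.6 0;0 0 0 0 0 0.4 0;0 0 0 0 0 0.17 0;0 0 0 0 0 0 0;0 0 0 0 0 0 0"
}}

```text
t: 11.03
tool_pos: [0.5085, 0.2144, 0.1362]
tcp_rot: [0.0, 0.724, 0.689, 0.001]
force: [0.1, 0.3, -0.1]
width: 0.0855
```

Request:
{"fn": "play_rows", "kwargs": {
  "commands": "0 0 0 0 0 0 90;0 0 0 0 0 0 140;0 0 0 0 0 0 180;0 0 0 0 0 0 220;0 0 0 0 0 0 220;0 0 0 0 0 0 220"
}}

```text
t: 11.53
tool_pos: [0.508, 0.2149, 0.1356]
tcp_rot: [-0.0, 0.724, 0.69, 0.0]
force: [-0.7, -1.2, -3.7]
width: 0.0155
```

```bash
python3 go.py .508 .2148 .135
```

```text
[0.50802699 0.21490095 0.13557571] heading 87.20442364562055 tool shift units [-0.00341391 -0.00074241  0.01918835] joints [ 3.38348553e-01 -3.24524330e-02  1.55584875e+00  2.71210945e-04
  1.61763542e+00 -1.18364289e+00] [-0.68645483 -1.16290582 -3.70444676] [-0.07288489 -0.11958008 -0.17219014]
```

Request:
{"fn": "play_rows", "kwargs": {
  "commands": "0 0 0 0 0 0 255;0 0 0.5 0 0 0 255;0 0 0.7 0 0 0 255;0 0 0.7 0 0 0 255;0 0 0.7 0 0 0 255;0 0 0.7 0 0 0 255;0 0 0.7 0 0 0 255;0 0 0.7 0 0 0 255;0 0 0.7 0 0 0 255;0 0 0.6 0 0 0 255;0 0 0 0 0 0 255;0 0 0 0 0 0 255"
}}

```text
t: 12.53
tool_pos: [0.508, 0.2148, 0.1355]
tcp_rot: [-0.0, 0.901, 0.433, 0.0]
force: [-0.8, -0.2, 3.1]
width: 0.0151
```

```bash
python3 go.py .508 .2148 .135; python3 -c "
from bench import arm
import cv2
for n,(x,y,w,h) in {'top':(165,205,80,80),'scene':(320,200,90,90)}.items():
    cv2.imwrite(f'pics/{n}2.png',cv2.resize(arm.get_image(n)['pixels'][y:y+h,x:x+w,::-1],None,fx=6,fy=6,interpolation=cv2.INTER_CUBIC))"
```

```text
[0.50801397 0.21481984 0.13552945] heading 51.31948178888569 tool shift units [-8.14998534e-04  4.76782080e-05  1.76478436e-02] joints [ 3.38300428e-01 -3.24378290e-02  1.55591665e+00  1.29870438e-04
  1.61767796e+00 -5.57387358e-01] [-0.80925755 -0.18047647  3.11665666] [0.03009822 0.16058226 0.01169948]
```

View pics/top2.png

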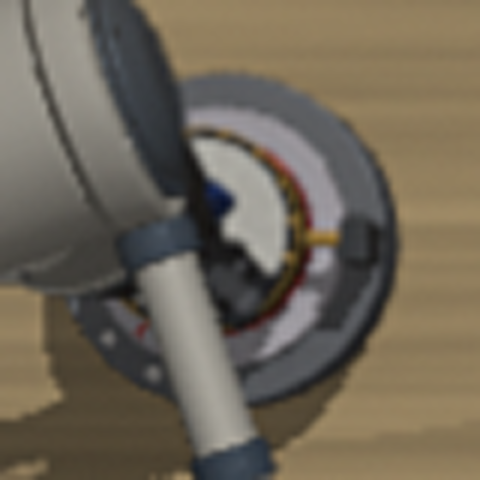

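View pics/scene2.png

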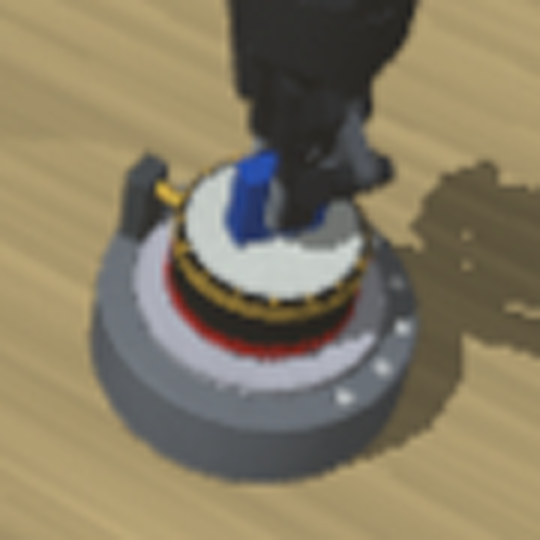

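The bar follows: the red stripe is at (142,328), between the first white dot at (152,373) and the second at (108,338). I'll turn the rest of the way.

Request:
{"fn": "play_rows", "kwargs": {
  "commands": "0 0 0.6 0 0 0 255;0 0 0.7 0 0 0 255;0 0 0.7 0 0 0 255;0 0 0.7 0 0 0 255;0 0 0.7 0 0 0 255;0 0 0.7 0 0 0 255;0 0 0.7 0 0 0 255;0 0 0.45 0 0 0 255;0 0 0 0 0 0 255;0 0 0 0 0 0 255;0 0 0 0 0 0 255;0 0 0 0 0 0 255"
}}

```text
t: 13.63
tool_pos: [0.508, 0.2148, 0.1356]
tcp_rot: [-0.0, 0.985, 0.172, 0.0]
force: [-1.6, 0.3, 5.0]
width: 0.015
```

```bash
python3 go.py .508 .2148 .135; python3 -c "
from bench import arm
import cv2
for n,(x,y,w,h) in {'top':(165,205,80,80),'scene':(320,200,90,90)}.items():
    cv2.imwrite(f'pics/{n}3.png',cv2.resize(arm.get_image(n)['pixels'][y:y+h,x:x+w,::-1],None,fx=6,fy=6,interpolation=cv2.INTER_CUBIC))"
```

```text
[0.5079634  0.21476635 0.13555354] heading 19.781281172532687 tool shift units [ 0.00152205 -0.00064005  0.01845181] joints [ 3.38231838e-01 -3.25061127e-02  1.55594060e+00  1.42488751e-04
  1.61786278e+00 -7.00994417e-03] [-1.6188316   0.28558233  5.02348653] [-0.01361085  0.36314339  0.03190399]
```

View pics/top3.png

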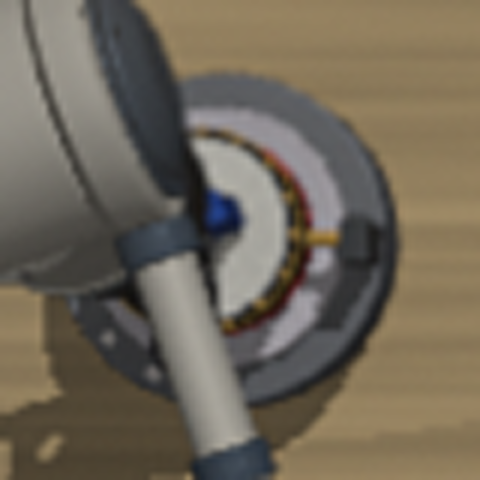

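View pics/scene3.png

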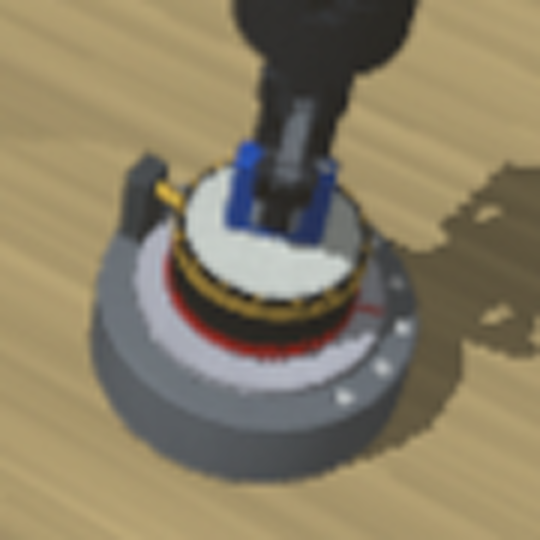

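Run:
```python
from h import *
from bench import arm
p=arm.get_image("scene");c=np.array([.508,.2148])
a=p["pixels"][200:290,320:410].astype(int)
m=(a[...,0]>1.6*a[...,2])&(a[...,0]>90)&(a[...,1]<a[...,0]*.6);ys,xs=np.nonzero(m);k=(xs>=59)&(ys>=47)&(ys<56)
print(list(zip(xs[k],ys[k])))
for z in(.053,.058,.063):
    X=np.array([atz(p,320+x,200+y,z)[:2] for x,y in zip(xs[k],ys[k])])-c
    print(z,np.linalg.norm(X,axis=1).round(3),(176.9-np.degrees(np.arctan2(X[:,1],X[:,0]))).round(1))
for i,(u,v) in enumerate([(398,283),(403,327),(382,368),(345,397)]):
    X=atz(p,320+(u-2.5)/6,200+(v-2.5)/6,.05)[:2]-c;print(i+2,np.linalg.norm(X),176.9-np.degrees(np.arctan2(X[1],X[0])))
s=arm.get_state();print(s["t"],s["width"],s["qd"],s["tool_pos"])
```

```text
[]Traceback (most recent call last):
  File "<stdin>", line 8, in <module>
ValueError: operands could not be broadcast together with shapes (0,) (2,)
```

Run:
```python
from h import *
from bench import arm
p=arm.get_image("scene");c=np.array([.508,.2148])
for (u,v,z) in [(358,303,.056),(370,308,.056),(382,312,.056)]:
    X=atz(p,320+(u-2.5)/6,200+(v-2.5)/6,z)[:2]-c;print("stripe",np.linalg.norm(X),176.9-np.degrees(np.arctan2(X[1],X[0])))
for i,(u,v) in enumerate([(398,283),(403,327),(382,368),(345,397)]):
    X=atz(p,320+(u-2.5)/6,200+(v-2.5)/6,.05)[:2]-c;print(i+2,np.linalg.norm(X),176.9-np.degrees(np.arctan2(X[1],X[0])))
s=arm.get_state();print(s["t"],s["width"],s["qd"],s["tool_pos"])
```

```text
stripe 0.04585178115479177 59.85961973534256
stripe 0.05159456790546913 62.27273386661152
stripe 0.05734847456442694 63.59084417265139
2 0.06897431048488725 43.08006207978542
3 0.06850526689046618 65.43234354813117
4 0.0666116770431828 89.08543295485205
5 0.06615241131311461 111.63768812927786
13.8333 0.015605389006423566 [ 0.00058881 -0.00162711 -0.00025953 -0.00049289  0.00179228  0.0010639 ] [0.50796381 0.21476009 0.13553014]
```

The stripe reads about 2° short of the third dot, well within the ±8.6° tolerance. I'll nudge it 1.2° and let it settle.

Request:
{"fn": "play_rows", "kwargs": {
  "commands": "0 0 0.1 0 0 0 255;0 0 0.1 0 0 0 255;0 0 0 0 0 0 255;0 0 0 0 0 0 255;0 0 0 0 0 0 255;0 0 0 0 0 0 255;0 0 0 0 0 0 255;0 0 0 0 0 0 255;0 0 0 0 0 0 255"
}}

```text
t: 14.58
tool_pos: [0.508, 0.2148, 0.1356]
tcp_rot: [-0.0, 0.987, 0.161, 0.0]
force: [-2.2, 0.8, 4.0]
width: 0.0154
```

```bash
python3 go.py .508 .2148 .135; python3 -c "
from bench import arm
import cv2
p=arm.get_image('scene');cv2.imwrite('pics/s4.png',cv2.resize(p['pixels'][170:290,220:410,::-1],None,fx=4,fy=4,interpolation=cv2.INTER_CUBIC))"
```

```text
[0.50795548 0.21475114 0.13557434] heading 18.571227343452 tool shift units [ 0.00192032 -0.00106937  0.01914542] joints [ 3.38236898e-01 -3.25314277e-02  1.55592838e+00  9.76251453e-05
  1.61791752e+00  1.41124330e-02] [-2.23345365  0.78753947  3.95550122] [-0.00118091  0.33807725  0.10185113]
```

View pics/s4.png

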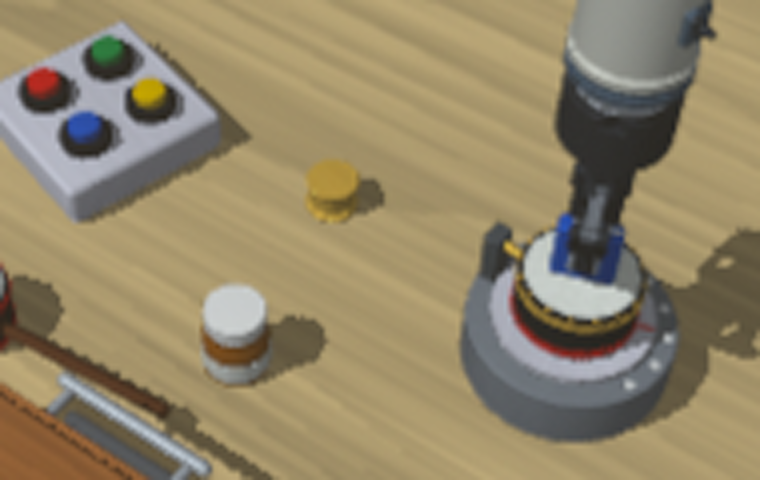

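All four keys are up. The stripe at (645,327) points at the third white dot at (669,339), and the bar is still pinched.

```bash
python3 -c "
from bench import arm
print(arm.close_job());print(arm.get_state()['width'])"
```

```text
the job is handed in; nothing more can be done
None
the job is handed in; nothing more can be done
```

I pressed green, yellow and blue in that order, then pinched the bar and turned it clockwise to the third click. I handed the job in at about 15 s with the bar still gripped; no verdict is reported.

- **Keys:** Each key was pressed to its stop on its own, with 11–15 N on the tool at about 0.073 m TCP height. I never pressed red, and all four keys looked up in the last picture.
- **Turn:** The tool turned 68.6° from home. The stripe in the camera image pointed at the third white dot. It measured about 2° short before a final 1.2° nudge, and I did not re-measure it after that. The allowed error is 8.6°.
- **Grip:** The finger opening read 15.4 mm on the 16 mm bar, and the arm was at rest.
- **Bystanders:** The spool and glue jar looked undisturbed in the last picture, and nothing touched the others. I did not measure any of their positions at the end.

My first attempts to fit the bar's outline in the images did not match well (errors of several mm). I took the axis and home angle from the rim dots and drum circle instead, and the forces stayed low when the fingers closed there.

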